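# Set out three exhibits on their plinths

### The job

Set out the exhibits: stand the red battery, the wooden stamp and the orange-brown carton upright, each in the middle of the low white plinth whose dark mark has the shape of its foot and lined up with that mark (battery on the round one, stamp on the oblong one, carton on the square one). Set them down without dropping or tipping any, leave the white insulator standing where it is, and let go of everything.

Things in the scene. Friction and masses are not known exactly. Their poses are not given: they have to be found in the camera images.
- cell_center (a point): A standing dry cell battery, red with a yellow band round its top: a round cylinder 26 mm across, 50 mm high, 0.09 kg. The point is its centre, 25 mm above its underside; z is its upward axis.
- stamp_center (a point): A brown wooden hand stamp standing on its foot: foot 20 mm (x) by 50 mm (y) and 14 mm high, above it a round handle up to 22 mm thick to 55 mm height; 0.04 kg. The point is half-way up, 27.5 mm above its underside, on the handle's axis; y runs along the long side of the foot, z up.
- carton_center (a point): A small orange-brown cardboard carton standing on end, 35 x 34 mm and 75 mm high, 0.045 kg. The point is its centre, 37.5 mm above its underside; x and y are square to its sides, z up.
- insulator_center (a point): A white porcelain insulator with a waist, round, 32 mm across, 41 mm high, loose, standing among the rest; it stays where it is. The point is its centre, 20.5 mm above its underside.
- round_plinth: The round display plinth: a low white disc 52 mm across on a dark wooden base 56 mm across, top 10 mm above the table, fixed, with a dark round mark 29 mm across in its middle: the place of the cell. Origin at the centre of the underside, z up.
- square_plinth: The square display plinth: white, 55 x 55 mm on a dark wooden base 59 x 59 mm, top 10 mm above the table, fixed, with a dark square mark 38 x 38 mm in its middle: the place of the carton. Origin at the centre of the underside; x and y are square to its sides, z up.
- oblong_plinth: The oblong display plinth: white, 40 mm (x) by 70 mm (y) on a dark wooden base 44 x 74 mm, top 10 mm above the table, fixed, with a dark oblong mark 23 x 53 mm in its middle: the place of the stamp. Origin at the centre of the underside; y runs along its long side, z up.
Mind the look-alikes: they are no part of the job. What is shaped like the round_plinth but pink or turquoise is not meant.

How it is judged:
By the outcome, as a careful person would: the job done as asked, in the order asked, and still so for the second after the job is handed in, with the robot touching nothing.
It also fails if it takes over 77 s, if anything falls off the work surface, if the arm or the gripper's body presses on something with over 40 N, if the wrist force passes 120 N, or if a joint passes its speed limit or range.

### The arm

A 6-joint arm with a two-finger parallel gripper is mounted at the origin on a cart in front of the work surface, level with it; the furniture and walls round the work are solid. World frame = base frame: x ahead of the robot, y to its left, z up, the work surface at z = 0. Lengths are in mm, angles in degrees, forces in N, time in s.
With the tool pointing down it reaches from about 350 to 850 mm from the base axis. Payload 8.1 kg.
Tool frame: the origin (TCP) lies at the centre of the arm's flange, where the gripper is bolted on; the fingertips stand 173 mm ahead of it and the grasp point (between the pads) lies 155 mm ahead of it; z points along the fingers, y is the line along which they close (so a half turn about z gives the same grasp; the last joint's range is limited). The gripper opens to 85 mm and grips with 20 to 120 N. Pads are 22 mm wide; open, the fingers measure 114 mm over their backs; the gripper's body (76 mm by 85 mm) begins 54 mm behind the grasp point. The pads swing forward as they close: fully open they stand 13 mm farther back than shut.
Start: joints at [61.341, 7.471, 85.268, -0, 87.261, -4.893], TCP at [241.784, 549.133, 404.692] pointing down, gripper open.
Joint ranges: [-169.43, 169.43], [-51.17, 129.36], [1.28, 143.12], [-76.62, 256.62], [0, 156.53], [-152.29, 152.29]. Speed limits (degrees/s): [136.94, 136.94, 159.86, 180, 180, 180].

### API

Orientations are given as [roll, pitch, yaw] about the fixed x, y, z axes, in that order (R = Rz(yaw) Ry(pitch) Rx(roll)).
In Python, from bench import * gives the robot as it stands.
- The arm moves only by the shell command python3 -m jog 'ROWS' [FORCE]. ROWS is text: rows parted by semicolons, each of 7 numbers parted by spaces: the shift along the tool's x, y, z scaled (see below), then the turn, a rotation vector about the tool's x, y, z scaled (see below), then the closure, from -1 (fully open) to 1 (shut). In form: tx ty tz wx wy wz hand; .... A call has 1 to 5 rows; each row shifts and turns the commanded pose from where the row before left it, along the tool's axes as they then stand; what a row does not reach is not made up. The controller multiplies each number of a shift by 0.1 m and each number of a turn by 60 degrees. A row lasts 1/8 s, in which the tool goes at most 62.5 mm and 10.7 degrees, less where a joint would pass 70% of its speed; a pose out of reach is approached as far as the arm can. A call with a number of a shift or a turn outside -1 to 1 is refused whole. A call with a gripper value outside its range is refused whole. The fingers move at their own pace and stop on an object; FORCE is the grip in N (left out, the last holds). Time passes only in rows, so rows that do not move let the fingers close. It gives the time, the measured TCP pose, the force, the opening and the grip force at its end, in the units of the state.
- sense(): the state, without advancing time (a new reading comes with each control period).
- snapshot(name): name is "side" or "top" or "wrist"; returns a dict with "img" (384x512x3 uint8, red, green, blue), "fx", "fy", "cx", "cy" (pixels), "dist" ([k1, k2, p1, p2, k3] as OpenCV has them; the pictures are not rectified), "extrinsics" (4x4, takes a point from camera to world coordinates). Camera axes: x right, y down, z forward; pixel columns grow to the right and rows downward; lengths in mm; the calibration is good to about 2 mm. A picture is of the moment at which its call begins. There is no depth.
- hand_in(): hands the job in; it is judged then, once.
The state is a dict: "time": time; "joint_pos": joint angles; "qd": joint speeds; "joint_efforts": joint torques, N m; "tool_pos": TCP position; "tcp_rot": TCP orientation; "ft_force": force on the tool from outside, world axes, zero at the start; "wrist_torque": the same for the moment, N m; "finger_gap": finger opening in mm; "grip_force": force on a finger pad.
Only numpy, scipy, OpenCV 4.12 (cv2) and the standard library are available. Lean on these libraries where they do the work, as an engineer would, in place of code of your own. Each camera call takes 0.05 s, during which the arm holds its last target. There are 200 camera calls.

## Working session

There is one attempt and no reset: what is moved stays moved. The work goes in short steps, Python scripts to look and compute and a shell command to move; the robot and the scene stay as the last step left them, time stands still between calls to the robot, and variables do not carry over. Pictures are saved under pics/ and viewed, at most 17 in all, crops included, and the job is handed in when it is done.

```bash
ls; mkdir -p pics; python3 - <<'E'
from bench import *
import cv2
for n in("top","side","wrist"):
    s=snapshot(n); cv2.imwrite(f"pics/{n}0.png",cv2.resize(s["img"][:,:,::-1],(800,600),interpolation=cv2.INTER_CUBIC))
    print(n,s["fx"],s["cx"],s["cy"],s["dist"],s["extrinsics"].round(3).tolist() if hasattr(s["extrinsics"],'round') else s["extrinsics"])
st=sense();print({k:st[k] for k in("time","tool_pos","tcp_rot","ft_force","finger_gap")})
E
```

```text
pics
top 423.32041852585377 250.7515145291784 185.3929312919282 [-0.00658644  0.          0.          0.          0.        ] [[0.015, -0.992, 0.125, 356.329], [-1.0, -0.018, -0.023, -230.387], [0.025, -0.125, -0.992, 920.563], [0.0, 0.0, 0.0, 1.0]]
side 462.69038489588263 253.7363001381142 187.2818543118589 [-0.12815242  0.          0.          0.          0.        ] [[0.975, -0.154, 0.162, 331.559], [-0.224, -0.64, 0.735, -884.974], [-0.009, -0.753, -0.658, 624.262], [0.0, 0.0, 0.0, 1.0]]
wrist 334.19856150305355 250.73744399719905 191.86269019083142 [0.02136093 0.         0.         0.         0.        ] [[0.403, 0.872, 0.278, 169.149], [0.915, -0.383, -0.125, 580.029], [-0.002, 0.304, -0.953, 373.118], [0.0, 0.0, 0.0, 1.0]]
{'time': 0.15, 'tool_pos': array([241.71206351, 548.96580664, 403.83811974]), 'tcp_rot': array([-1.79915471e+02, -5.84132159e-03,  1.56232949e+02]), 'ft_force': array([-0.56097321,  0.1808863 ,  0.12373346]), 'finger_gap': 85.29900223766191}
```

View pics/top0.png

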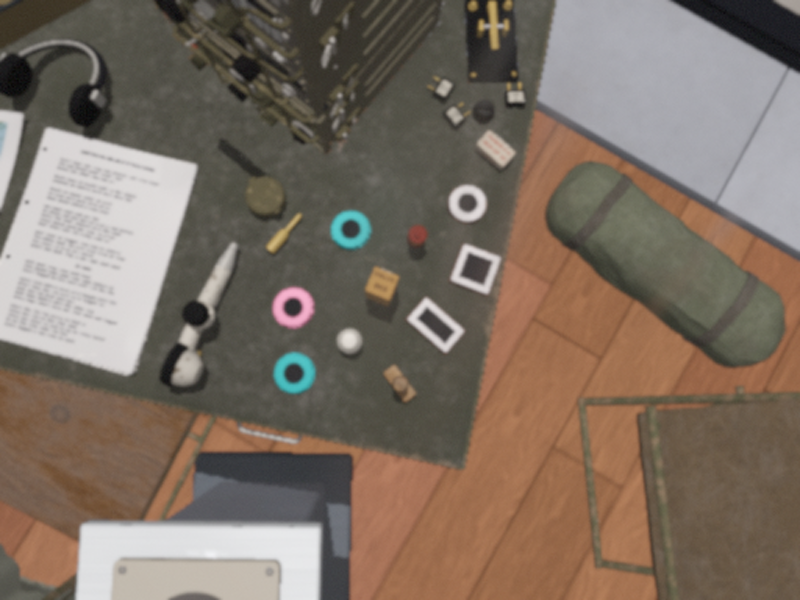

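View pics/side0.png

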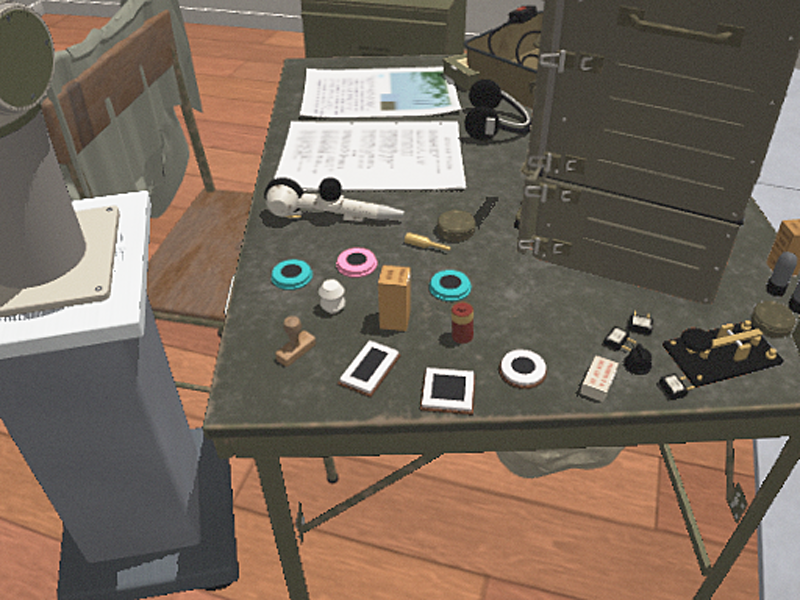

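Top view candidates (800×600 pixels):
- **Battery:** red at (417,235).
- **Stamp:** (400,384).
- **Carton:** (382,285). The pinkish box at (495,150) is not it.
- **Insulator:** (349,341).
- **White plinths:** round (467,203), square (476,269), oblong (436,325).
- **Look-alike discs:** turquoise at (351,229) and (294,373), pink at (293,307).

Next I check these in a close crop.

```bash
cat > h.py <<'E'
from bench import *
import cv2, numpy as np
from scipy.spatial.transform import Rotation as R
def ray(s,px):
    K=np.array([[s["fx"],0,s["cx"]],[0,s["fy"],s["cy"]],[0,0,1]]);E=np.array(s["extrinsics"])
    u=cv2.undistortPoints(np.array(px,float).reshape(-1,1,2),K,np.array(s["dist"]))[:,0]
    return E[:3,3],np.c_[u,np.ones(len(u))]@E[:3,:3].T
def at(s,px,z):
    o,d=ray(s,px);z=np.broadcast_to(z,len(d));return o+d*((z-o[2])/d[:,2])[:,None]
def proj(s,P):
    K=np.array([[s["fx"],0,s["cx"]],[0,s["fy"],s["cy"]],[0,0,1]]);E=np.linalg.inv(np.array(s["extrinsics"]))
    return cv2.projectPoints(np.array(P,float).reshape(-1,3),cv2.Rodrigues(E[:3,:3])[0],E[:3,3],K,np.array(s["dist"]))[0][:,0]
def crop(s,x0,y0,w,h,k,f):
    cv2.imwrite(f,cv2.resize(s["img"][y0:y0+h,x0:x0+w,::-1],None,fx=k,fy=k,interpolation=cv2.INTER_CUBIC))
E
python3 - <<'E'
from h import *
t=snapshot("top");crop(t,205,110,130,150,4,"pics/t1.png")
s=snapshot("side")
n=["cell","stamp","carton","insul","round","square","oblong","turq","turq2","pink","box"]
p=np.array([(417,235),(400,384),(382,285),(349,341),(467,203),(476,269),(436,325),(351,229),(294,373),(293,307),(495,150)])*.64
for a,b in zip(n,at(t,p,[50,55,75,41,10,10,10,10,10,10,20])):print(a,b.round())
E
```

```text
cell [ 541. -283.   50.]
stamp [ 342. -263.   55.]
carton [ 469. -237.   75.]
insul [ 398. -195.   41.]
round [ 597. -356.   10.]
square [ 502. -369.   10.]
oblong [ 423. -313.   10.]
turq [ 556. -193.   10.]
turq2 [ 354. -120.   10.]
pink [ 445. -115.   10.]
box [ 672. -394.   20.]
```

View pics/t1.png

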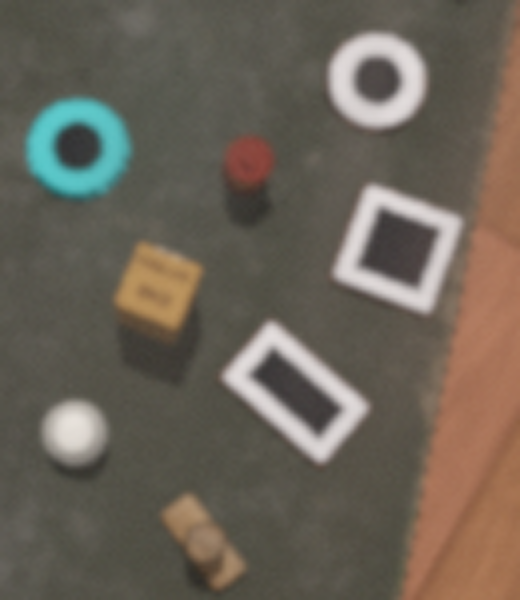

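The crop confirms the choice: red cell (249,160), carton (158,290), stamp (203,545), insulator (75,433), white round (378,80), square (398,248) and oblong (295,392), all in crop pixels. Next I move the wrist camera over the scene.

```bash
R="-0.38 -0.475 0 0 0 0 -1"; python3 -m jog '-0.38 -0.475 0 0 0 0 -1;-0.38 -0.475 0 0 0 0 -1;-0.38 -0.475 0 0 0 0 -1;-0.38 -0.475 0 0 0 0 -1;-0.38 -0.475 0 0 0 0 -1'
python3 -m jog '-0.38 -0.475 0 0 0 0 -1;-0.38 -0.475 0 0 0 0 -1;-0.38 -0.475 0 0 0 0 -1;-0.38 -0.475 0 0 0 0 -1;-0.38 -0.475 0 0 0 0 -1'
python3 -m jog '-0.38 -0.475 0 0 0 0 -1;-0.38 -0.475 0 0 0 0 -1;-0.38 -0.475 0 0 0 0 -1;-0.38 -0.475 0 0 0 0 -1;0 0 0 0 0 0 -1'
python3 - <<'E'
from h import *
s=snapshot("wrist");print(sense()["tool_pos"],sense()["tcp_rot"],sense()["joint_pos"].round())
cv2.imwrite("pics/w1.png",cv2.resize(s["img"][:,:,::-1],(800,600),interpolation=cv2.INTER_CUBIC))
print(np.array(s["extrinsics"]).round(3).tolist())
E
```

```text
time: 0.88
tool_pos: [319.9, 253.4, 404.7]
tcp_rot: [180.0, 0.0, 156.3]
ft_force: [1.8, -0.2, -0.2]
finger_gap: 85.3
grip_force: 0.0
time: 1.5
tool_pos: [398.1, -40.8, 405.0]
tcp_rot: [180.0, 0.1, 156.2]
ft_force: [0.9, 0.3, 1.5]
finger_gap: 85.6
grip_force: 0.0
time: 2.12
tool_pos: [460.6, -277.4, 403.0]
tcp_rot: [-180.0, -0.1, 156.0]
ft_force: [-1.1, 0.6, -0.3]
finger_gap: 85.5
grip_force: 0.0
[ 460.51295232 -275.58294192  403.47053585] [ 1.79969957e+02 -1.32397060e-01  1.56068924e+02] [ -36.   -2.   95.    0.   87. -102.]
[[0.407, 0.871, 0.276, 388.172], [0.914, -0.388, -0.124, -245.979], [-0.001, 0.302, -0.953, 372.546], [0.0, 0.0, 0.0, 1.0]]
```

View pics/w1.png

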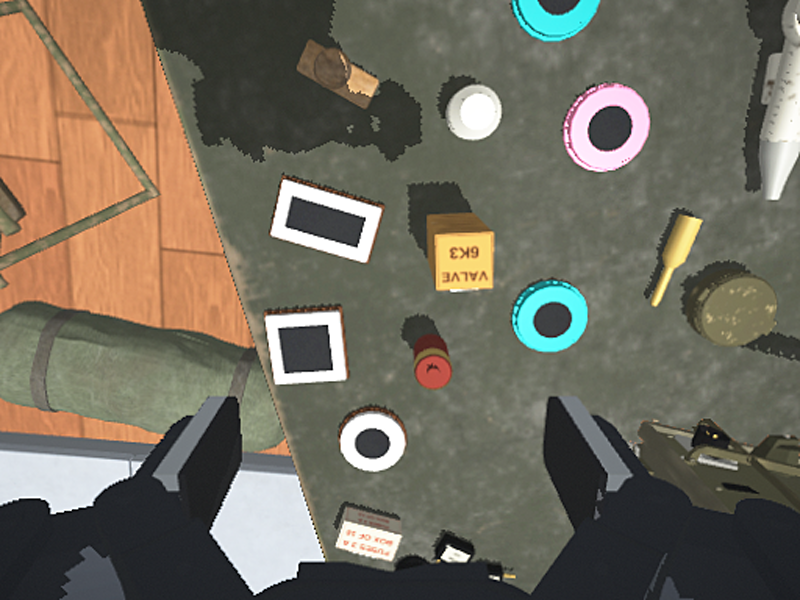

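The wrist view shows everything sharply: cell top (433,370), carton top (465,260), stamp (335,75), round mark (373,443), square (306,348), oblong (327,220). I rectify it at each height to measure.

```bash
cat >> h.py <<'E'
def rect(s,x,y,z,half,k=4):  # world patch: col ~ +x, row ~ +y, k px/mm
    n=int(2*half*k);g=(np.arange(n)+.5)/k-half
    X,Y=np.meshgrid(x+g,y+g);p=proj(s,np.c_[X.ravel(),Y.ravel(),np.full(X.size,z)]).astype(np.float32).reshape(n,n,2)
    return cv2.remap(s["img"],p[...,0],p[...,1],cv2.INTER_LINEAR)
def blob(m,x,y,half,k=4):
    n,l,st,c=cv2.connectedComponentsWithStats(cv2.morphologyEx(m.astype(np.uint8),cv2.MORPH_OPEN,np.ones((5,5))))
    if n<2: return None
    i=1+np.argmin(np.hypot(*(c[1:]-half*k).T)+1e4*(st[1:,4]<600))
    cs=cv2.findContours((l==i).astype(np.uint8),0,1)[0][0];(u,v),(w,h),a=cv2.minAreaRect(cs)
    f=lambda u,v:np.round([x+(u+.5)/k-half,y+(v+.5)/k-half],1)
    if w>h: w,h,a=h,w,a+90
    return dict(cen=f(*c[i]),rect=f(u,v),wh=np.round([w/k,h/k],1),shortaxis_yaw=round((a+90)%180-90,1),circ_d=round(2*(st[i,4]/np.pi)**.5/k,1))
E
cat > m.py <<'E'
from h import *
s=snapshot("wrist");rows=[]
for n,px,z,half in(("round",(373,443),10,45),("square",(306,348),10,45),("oblong",(327,220),10,45),("cell",(433,370),50,35),("carton",(465,260),75,35),("stampfoot",(340,85),14,45),("insul",(477,112),35,35)):
    x,y=at(s,[np.array(px)*.64],z)[0][:2];im=rect(s,x,y,z,half);rows.append(cv2.resize(im,(260,260)))
    h=cv2.cvtColor(im,cv2.COLOR_RGB2HSV);H,S,V=[h[...,i].astype(int) for i in range(3)]
    if z==10:
        print(n,"white",blob((V>170)&(S<60),x,y,half)); print("   mark",blob((V<90)&(S<70),x,y,half))
    elif n=="cell": print(n,blob(((H<8)|(H>172))&(S>120)&(V>130),x,y,half))
    elif n=="carton": print(n,blob((H>10)&(H<28)&(S>90)&(V>190),x,y,half))
    elif n=="stampfoot": print(n,blob((H>5)&(H<25)&(S>60)&(V>85),x,y,half))
    else: print(n,blob((V>140)&(S<50),x,y,half))
rows.append(rows[0]*0)
cv2.imwrite("pics/m1.png",cv2.resize(np.vstack([np.hstack(rows[:4]),np.hstack(rows[4:])])[:,:,::-1],(800,400)))
E
python3 m.py
```

```text
round white {'cen': array([ 594.9, -355.6]), 'rect': array([ 595.1, -355.8]), 'wh': array([52.3, 52.6]), 'shortaxis_yaw': 12.5, 'circ_d': np.float64(44.3)}
   mark {'cen': array([ 595.8, -356.2]), 'rect': array([ 595.8, -356.2]), 'wh': array([26.5, 26.7]), 'shortaxis_yaw': -63.4, 'circ_d': np.float64(26.7)}
square white {'cen': array([ 501.3, -366.7]), 'rect': array([ 501.4, -367.5]), 'wh': array([56.3, 56.4]), 'shortaxis_yaw': 70.0, 'circ_d': np.float64(46.6)}
   mark {'cen': array([ 501.8, -367.9]), 'rect': array([ 501.8, -367.9]), 'wh': array([36.5, 36.7]), 'shortaxis_yaw': -20.2, 'circ_d': np.float64(40.6)}
oblong white {'cen': array([ 422.2, -311.8]), 'rect': array([ 422. , -312.2]), 'wh': array([41. , 70.7]), 'shortaxis_yaw': -40.5, 'circ_d': np.float64(46.2)}
   mark {'cen': array([ 422. , -312.5]), 'rect': array([ 422.1, -312.4]), 'wh': array([21.8, 51.7]), 'shortaxis_yaw': -40.5, 'circ_d': np.float64(37.1)}
cell {'cen': array([ 539.7, -283.1]), 'rect': array([ 539.5, -283.1]), 'wh': array([24., 24.]), 'shortaxis_yaw': 45.0, 'circ_d': np.float64(23.6)}
carton {'cen': array([ 469.4, -236.6]), 'rect': array([ 469.7, -236.6]), 'wh': array([34. , 34.3]), 'shortaxis_yaw': 68.7, 'circ_d': np.float64(36.4)}
stampfoot {'cen': array([ 341.4, -262.7]), 'rect': array([ 340.9, -261.9]), 'wh': array([23.1, 50.6]), 'shortaxis_yaw': -52.1, 'circ_d': np.float64(35.8)}
insul {'cen': array([ 397.1, -195.7]), 'rect': array([ 397.1, -195.6]), 'wh': array([31.7, 32.9]), 'shortaxis_yaw': -23.2, 'circ_d': np.float64(32.6)}
```

View pics/m1.png

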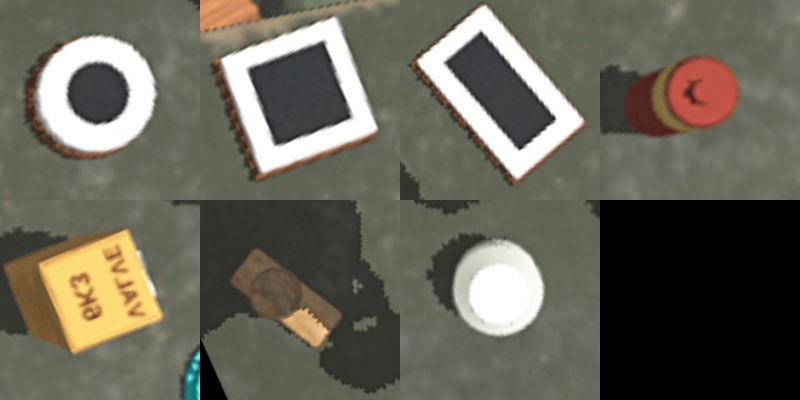

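```bash
cat > go.py <<'E'
import sys
from h import *
x,y,z,yaw=map(float,sys.argv[1:5]);s=sense();M=R.from_euler("xyz",s["tcp_rot"],degrees=True)
T=R.from_euler("xyz",[180,0,yaw],degrees=True)
print("pos",s["tool_pos"].round(1),"rot",s["tcp_rot"].round(2),"t",round(s["time"],2),"gap",round(s["finger_gap"],1),"F",s["ft_force"].round(1))
print("shift total/100mm",(M.inv().apply(np.array([x,y,z])-s["tool_pos"])/100).round(3),"turn/60",(np.degrees((M.inv()*T).as_rotvec())/60).round(3))
print("shift after turn  ",(T.inv().apply(np.array([x,y,z])-s["tool_pos"])/100).round(3))
E
python3 go.py 539.7 -283.1 260 156.07
python3 - <<'E'
from h import *
s=snapshot("side");print(at(s,np.array([(518,250),(715,300)])*.64,0).round())
E
```

```text
pos [ 460.5 -274.3  404. ] rot [ 1.7996e+02 -9.0000e-02  1.5615e+02] t 2.23 gap 85.5 F [ 1.2  0.3 -0.7]
shift total/100mm [-0.762  0.239  1.439] turn/60 [ 0.001 -0.002  0.001]
shift after turn   [-0.759  0.241  1.44 ]
[[ 673. -138.    0.]
 [ 892. -300.    0.]]
```

```bash
python3 -m jog '-0.19 0.06 0.36 0 0 0 -0.2;-0.19 0.06 0.36 0 0 0 -0.2;-0.19 0.06 0.36 0 0 0 -0.2;-0.19 0.06 0.36 0 0 0 -0.2;0 0 0 0 0 0 -0.2' 
python3 -m jog '0 0 0 0 0 0 -0.2;0 0 0 0 0 0 -0.2'
python3 go.py 539.7 -283.1 187 156.07
python3 - <<'E'
from h import *
s=snapshot("wrist");crop(s,120,120,300,264,2.6,"pics/w2.png")
E
```

```text
time: 2.9
tool_pos: [539.4, -280.1, 257.5]
tcp_rot: [179.9, -0.3, 156.4]
ft_force: [-0.5, 0.4, 0.8]
finger_gap: 51.0
grip_force: 0.0
time: 3.15
tool_pos: [540.2, -282.6, 263.5]
tcp_rot: [-180.0, 0.2, 156.3]
ft_force: [-1.3, 0.6, 0.4]
finger_gap: 51.3
grip_force: 0.0
pos [ 540.2 -282.6  263.5] rot [-179.96    0.22  156.25] t 3.15 gap 51.3 F [-1.3  0.6  0.4]
shift total/100mm [ 0.006 -0.006  0.765] turn/60 [-0.001  0.004  0.003]
shift after turn   [ 0.003 -0.006  0.765]
```

View pics/w2.png

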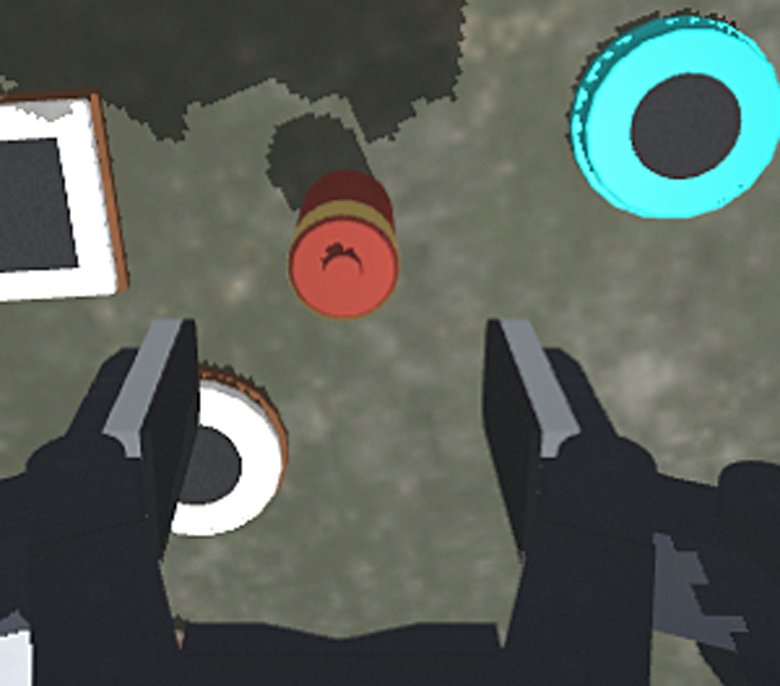

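The cell top at (343,267) is centred between the fingers (about x 342). I re-measure it from here as a calibration check.

```bash
cat > m2.py <<'E'
import sys
from h import *
s=snapshot(sys.argv[5] if len(sys.argv)>5 else "wrist");n,x,y,z=sys.argv[1],*map(float,sys.argv[2:5]);half=40
im=rect(s,x,y,z,half);H,S,V=cv2.split(cv2.cvtColor(im,cv2.COLOR_RGB2HSV).astype(np.int16))
m=dict(cell=((H<8)|(H>172))&(S>120)&(V>130),white=(V>170)&(S<60),mark=(V<90)&(S<70),carton=(H>10)&(H<28)&(S>90)&(V>190),stamp=(H>5)&(H<25)&(S>60)&(V>85))[n]
print(n,blob(m,x,y,half),sense()["tool_pos"].round(1))
if len(sys.argv)>6: cv2.imwrite(sys.argv[6],cv2.resize(im,(400,400))[:,:,::-1])
E
python3 m2.py cell 540 -283 50; python3 m2.py cell 540 -283 50 top;python3 m2.py mark 596 -356 10 top;python3 m2.py mark 502 -368 10 top;python3 m2.py mark 422 -312 10 top
```

```text
cell {'cen': array([ 540.1, -282.8]), 'rect': array([ 539.9, -282.9]), 'wh': array([23.5, 23.5]), 'shortaxis_yaw': -90.0, 'circ_d': np.float64(23.3)} [ 540.1 -282.8  262.9]
cell {'cen': array([ 536.2, -281.4]), 'rect': array([ 536.3, -281.3]), 'wh': array([ 6.8, 16.9]), 'shortaxis_yaw': -15.0, 'circ_d': np.float64(9.1)} [ 540.  -282.8  262.5]
mark {'cen': array([ 559.9, -323.7]), 'rect': array([ 560.5, -323.8]), 'wh': array([ 8.8, 15.2]), 'shortaxis_yaw': 0.0, 'circ_d': np.float64(11.6)} [ 539.9 -282.8  262. ]
mark {'cen': array([ 503.1, -367.6]), 'rect': array([ 503.8, -367.2]), 'wh': array([30. , 30.1]), 'shortaxis_yaw': 69.3, 'circ_d': np.float64(31.8)} [ 539.9 -282.7  261.7]
mark {'cen': array([ 418.6, -318.4]), 'rect': array([ 418.8, -318. ]), 'wh': array([20.9, 35. ]), 'shortaxis_yaw': -39.8, 'circ_d': np.float64(29.5)} [ 539.9 -282.7  261.4]
```

```bash
python3 -m jog '0 0 0.3 0 0 0 -0.2;0 0 0.3 0 0 0 -0.2;0 0 0.16 0 0 0 -0.2;0 0 0 0 0 0 -0.2;0 0 0 0 0 0 -0.2'
python3 go.py 539.7 -283.1 187 156.07
```

```text
time: 4.08
tool_pos: [540.5, -282.9, 186.0]
tcp_rot: [-180.0, 0.1, 156.2]
ft_force: [0.1, 0.4, 0.9]
finger_gap: 51.3
grip_force: 0.0
pos [ 540.5 -282.9  186. ] rot [-1.7999e+02  1.0000e-01  1.5623e+02] t 4.08 gap 51.3 F [0.1 0.4 0.9]
shift total/100mm [ 0.006 -0.005 -0.01 ] turn/60 [-0.     0.002  0.003]
shift after turn   [ 0.006 -0.005 -0.01 ]
```

```bash
python3 -m jog '0 0 0 0 0 0 0.2;0 0 0 0 0 0 0.6;0 0 0 0 0 0 0.6;0 0 0 0 0 0 0.6' 30
python3 -m jog '0 0 -0.1 0 0 0 0.6;0 0 -0.3 0 0 0 0.6;0 0 -0.3 0 0 0 0.6;0 0 0 0 0 0 0.6'
python3 m2.py cell 540 -283 115;python3 go.py 595.8 -356.2 255 156.07
```

```text
time: 4.58
tool_pos: [540.5, -282.9, 186.1]
tcp_rot: [-180.0, 0.1, 156.2]
ft_force: [0.1, -0.2, 6.0]
finger_gap: 25.1
grip_force: 29.8
time: 5.08
tool_pos: [541.0, -283.2, 258.3]
tcp_rot: [-180.0, 0.3, 156.2]
ft_force: [0.5, -0.2, -1.2]
finger_gap: 25.1
grip_force: 29.6
cell {'cen': array([ 552.4, -289.2]), 'rect': array([ 552.4, -289.1]), 'wh': array([ 7.8, 19.4]), 'shortaxis_yaw': -15.3, 'circ_d': np.float64(11.0)} [ 540.4 -282.8  256.2]
pos [ 540.4 -282.8  256.2] rot [-1.7998e+02  1.6000e-01  1.5624e+02] t 5.12 gap 25.2 F [-0.5 -0.1 -1.7]
shift total/100mm [-0.803 -0.448  0.014] turn/60 [-0.     0.003  0.003]
shift after turn   [-0.805 -0.446  0.012]
```

```bash
python3 -m jog '-0.4 -0.22 0 0 0 0 0.6;-0.4 -0.23 0 0 0 0 0.6;0 0 0 0 0 0 0.6;0 0 0 0 0 0 0.6'
python3 m2.py mark 596 -356 10 wrist pics/a.png;python3 go.py 596.2 -356.3 200 156.07
```

```text
time: 5.62
tool_pos: [594.3, -355.4, 252.5]
tcp_rot: [179.9, -0.2, 156.2]
ft_force: [0.4, 0.9, -2.1]
finger_gap: 24.8
grip_force: 29.6
mark {'cen': array([ 595.4, -356.1]), 'rect': array([ 595.5, -356.1]), 'wh': array([27.5, 28.2]), 'shortaxis_yaw': -90.0, 'circ_d': np.float64(27.9)} [ 594.3 -355.1  253.1]
pos [ 594.3 -355.1  253.1] rot [ 1.7996e+02 -1.5000e-01  1.5624e+02] t 5.67 gap 24.5 F [-0.3  0.7 -0.7]
shift total/100mm [-0.023 -0.003  0.531] turn/60 [ 0.001 -0.003  0.003]
shift after turn   [-0.022 -0.003  0.531]
```

```bash
python3 -m jog '-0.02 0 0.25 0 0 0 0.6;0 0 0.2 0 0 0 0.6;0 0 0.05 0 0 0 0.6;0 0 0 0 0 0 0.6;0 0 0 0 0 0 0.6'
python3 go.py 596.0 -356.2 196 156.2; python3 m2.py mark 596 -356 10 wrist pics/a.png
```

```text
time: 6.3
tool_pos: [597.2, -357.0, 205.9]
tcp_rot: [-180.0, 0.1, 156.2]
ft_force: [-0.1, 0.1, -0.6]
finger_gap: 24.9
grip_force: 29.7
pos [ 597.2 -357.   205.9] rot [-1.7998e+02  9.0000e-02  1.5624e+02] t 6.3 gap 24.9 F [-0.1  0.1 -0.6]
shift total/100mm [0.014 0.002 0.099] turn/60 [-0.     0.002  0.001]
shift after turn   [0.014 0.002 0.099]
mark {'cen': array([ 599.1, -352. ]), 'rect': array([ 607.1, -350.7]), 'wh': array([26.3, 53.7]), 'shortaxis_yaw': -69.7, 'circ_d': np.float64(23.3)} [ 597.2 -357.   206. ]
```

```bash
python3 - <<'E'
from h import *
s=snapshot("wrist");crop(s,180,190,150,100,4,"pics/w3.png")
E
```

```text
(no output)
```

View pics/w3.png

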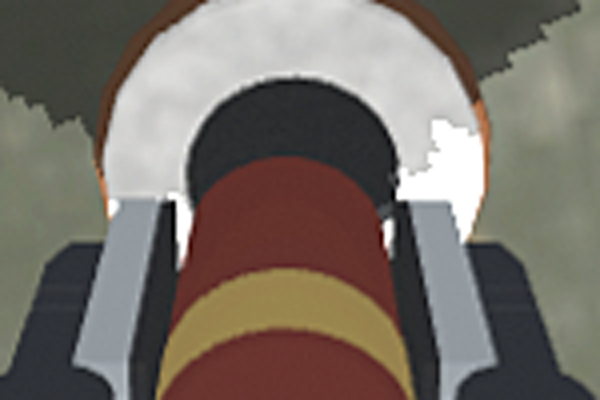

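The cell hangs centred laterally over the mark: both centre at about x 293. I lower it gently.

```bash
python3 -m jog '0.012 0 0.04 0 0 0 0.6;0 0 0.03 0 0 0 0.6;0 0 0 0 0 0 0.6;0 0 0 0 0 0 0.6'
python3 -m jog '0 0 0 0 0 0 0.6'
```

```text
time: 6.9
tool_pos: [595.7, -356.3, 197.6]
tcp_rot: [180.0, -0.0, 156.2]
ft_force: [-0.2, -0.1, -0.9]
finger_gap: 25.2
grip_force: 29.6
time: 7.02
tool_pos: [595.8, -356.3, 197.8]
tcp_rot: [-180.0, 0.0, 156.2]
ft_force: [0.3, 0.1, -0.4]
finger_gap: 24.9
grip_force: 29.6
```

```bash
python3 -m jog '0 0 0.01 0 0 0 0.6;0 0 0 0 0 0 0.6;0 0 0 0 0 0 0.6'
python3 -m jog '0 0 0.007 0 0 0 0.6;0 0 0 0 0 0 0.6;0 0 0 0 0 0 0.6'
```

```text
time: 7.4
tool_pos: [595.7, -356.3, 196.7]
tcp_rot: [-180.0, -0.0, 156.2]
ft_force: [0.6, 0.4, 0.6]
finger_gap: 25.0
grip_force: 29.7
time: 7.78
tool_pos: [595.8, -356.3, 196.2]
tcp_rot: [-180.0, 0.0, 156.2]
ft_force: [-0.4, -0.5, 1.3]
finger_gap: 25.1
grip_force: 29.8
```

```bash
python3 -m jog '0 0 0.006 0 0 0 0.6;0 0 0 0 0 0 0.6;0 0 0 0 0 0 0.6'
```

```text
time: 8.15
tool_pos: [595.8, -356.4, 196.1]
tcp_rot: [-180.0, 0.0, 156.2]
ft_force: [-2.8, 0.9, 4.6]
finger_gap: 25.1
grip_force: 30.4
```

Contact, at 4.6 N. I open the fingers slowly and retreat.

```bash
python3 -m jog '0 0 0 0 0 0 0.35;0 0 0 0 0 0 0.2;0 0 0 0 0 0 0;0 0 0 0 0 0 0;0 0 0 0 0 0 0'
python3 -m jog '0 0 -0.1 0 0 0 0;0 0 -0.3 0 0 0 0;0 0 -0.5 0 0 0 0;0 0 -0.5 0 0 0 -0.2;0 0 0 0 0 0 -0.2'
python3 m2.py cell 596 -356 60; python3 go.py 341 -262 300 38
```

```text
time: 8.78
tool_pos: [595.7, -356.3, 195.3]
tcp_rot: [180.0, -0.0, 156.2]
ft_force: [-0.4, -0.4, 0.5]
finger_gap: 42.7
grip_force: 0.0
time: 9.4
tool_pos: [597.2, -357.3, 343.6]
tcp_rot: [-179.9, 0.7, 156.2]
ft_force: [0.2, -1.0, -0.1]
finger_gap: 51.2
grip_force: 0.0
cell {'cen': array([ 595.1, -357.9]), 'rect': array([ 594.9, -357.9]), 'wh': array([23.5, 23.5]), 'shortaxis_yaw': -90.0, 'circ_d': np.float64(23.4)} [ 596.5 -356.8  340. ]
pos [ 596.5 -356.8  340. ] rot [-179.92    0.39  156.23] t 9.45 gap 51.7 F [ 0.2 -0.3 -0.4]
shift total/100mm [ 2.723 -0.161  0.381] turn/60 [0.006 0.005 1.971]
shift after turn   [-1.43 -2.32  0.4 ]
```

```bash
python3 -m jog '0.54 -0.03 0.08 0 0 0 -0.2;0.54 -0.03 0.08 0 0 0 -0.2;0.54 -0.03 0.08 0 0 0 -0.2;0.54 -0.03 0.08 0 0 0 -0.2;0.54 -0.03 0.08 0 0 0 -0.2'
python3 -m jog '0 0 0 0 0 0.175 -0.2;0 0 0 0 0 0.175 -0.2;0 0 0 0 0 0.175 -0.2;0 0 0 0 0 0.175 -0.2;0 0 0 0 0 0.175 -0.2'
python3 -m jog '0 0 0 0 0 0.175 -0.2;0 0 0 0 0 0.175 -0.2;0 0 0 0 0 0.175 -0.2;0 0 0 0 0 0.175 -0.2;0 0 0 0 0 0.175 -0.2'
python3 -m jog '0 0 0 0 0 0.17 -0.2;0 0 0 0 0 0.05 -0.2;0 0 0 0 0 0 -0.2;0 0 0 0 0 0 -0.2'
python3 go.py 341 -262 260 38
python3 - <<'E'
from h import *
s=snapshot("wrist");cv2.imwrite("pics/w4.png",cv2.resize(s["img"][:,:,::-1],(800,600),interpolation=cv2.INTER_CUBIC))
E
```

```text
time: 10.07
tool_pos: [340.6, -260.0, 293.7]
tcp_rot: [180.0, -0.1, 156.2]
ft_force: [-0.2, -0.0, 1.2]
finger_gap: 51.6
grip_force: 0.0
time: 10.7
tool_pos: [342.1, -260.7, 294.1]
tcp_rot: [-179.9, -0.1, 103.4]
ft_force: [-0.3, -0.5, 0.4]
finger_gap: 51.0
grip_force: 0.0
time: 11.32
tool_pos: [342.1, -260.7, 294.1]
tcp_rot: [-179.9, -0.0, 50.9]
ft_force: [-0.3, 0.3, -0.2]
finger_gap: 51.1
grip_force: 0.0
time: 11.82
tool_pos: [342.3, -261.0, 294.8]
tcp_rot: [-179.9, 0.0, 38.1]
ft_force: [-0.6, 1.0, 0.1]
finger_gap: 51.1
grip_force: 0.0
pos [ 342.3 -261.   294.8] rot [-1.7993e+02  1.0000e-02  3.8110e+01] t 11.82 gap 51.1 F [-0.6  1.   0.1]
shift total/100mm [-0.017  0.     0.348] turn/60 [-0.001  0.     0.002]
shift after turn   [-0.017 -0.     0.348]
```

View pics/w4.png

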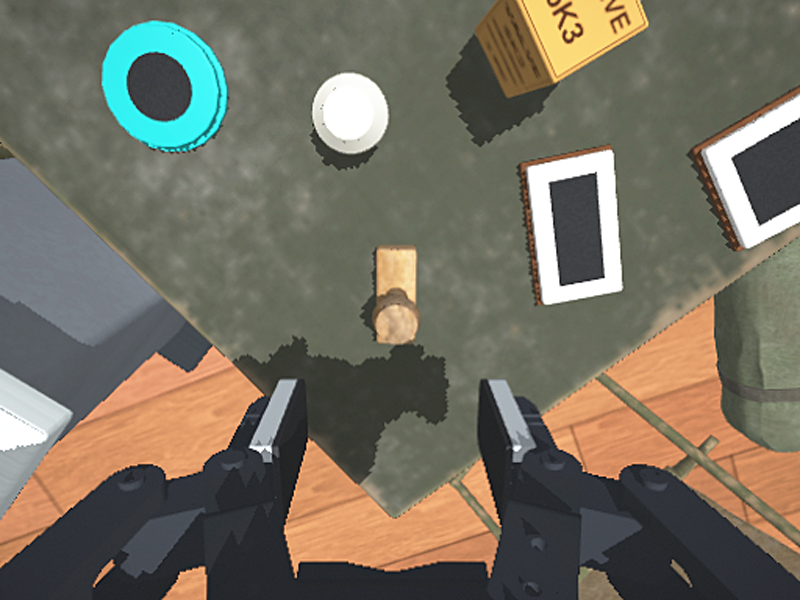

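The stamp shows with its foot at about (377–416, 247–342), its knob top at (396,323), and the oblong plinth right of it at (575,228). I crop for its yaw.

```bash
python3 - <<'E'
from h import *
s=snapshot("wrist");crop(s,220,145,70,85,7,"pics/w5.png")
print(at(s,[np.array((396,323))*.64],55))
E
python3 m2.py mark 422 -312 10; python3 m2.py white 422 -312 10
```

```text
[[ 342.67781826 -262.34135507   55.        ]]
mark {'cen': array([ 422. , -312.4]), 'rect': array([ 421.9, -312.5]), 'wh': array([22. , 52.3]), 'shortaxis_yaw': -40.4, 'circ_d': np.float64(37.8)} [ 342.5 -261.1  295.2]
white {'cen': array([ 421.8, -311.4]), 'rect': array([ 421.9, -311.9]), 'wh': array([40.5, 70.6]), 'shortaxis_yaw': -40.5, 'circ_d': np.float64(45.6)} [ 342.5 -261.2  295.3]
```

View pics/w5.png

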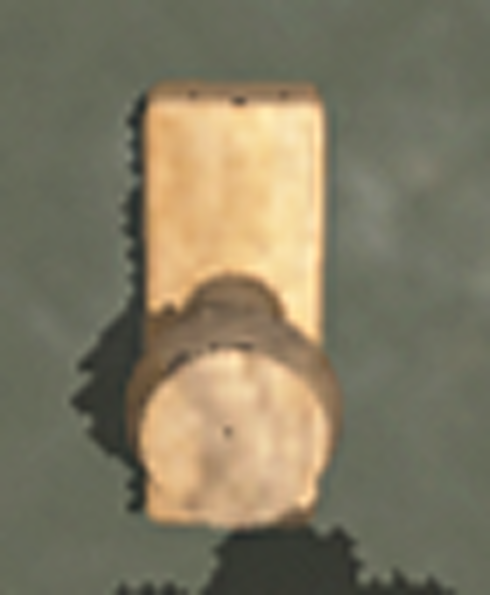

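```bash
python3 - <<'E'
from h import *
s=snapshot("wrist")
f=lambda *p:np.array(p)/7+np.array([220,145])-.43
P=at(s,f((148,102),(325,102),(150,518),(317,518)),14)[:,:2];print(P.round(1))
a=(P[0]+P[1])/2;b=(P[2]+P[3])/2;d=a-b;print("mid",(a+b)/2,"len",np.hypot(*d),"yaw y-axis",np.degrees(np.arctan2(d[1],d[0])), "w",np.hypot(*(P[0]-P[1])),np.hypot(*(P[2]-P[3])))
print("far edge ang",np.degrees(np.arctan2(*(P[0]-P[1])[::-1])))
print("handle",at(s,f((234,437)),55))
E
```

```text
[[ 355.5 -240.7]
 [ 367.4 -255.9]
 [ 316.9 -270.7]
 [ 328.8 -285.8]]
mid [ 342.13342858 -263.27706565] len 48.89721624677385 yaw y-axis 37.794214918786075 w 19.304613659413477 19.280145668678717
far edge ang 128.0608599700901
handle [[ 342.47681248 -262.53408836   55.        ]]
```

```bash
python3 go.py 342.3 -262.9 197 38.0; python3 -m jog '-0.01 0.01 0.35 0 0 0 -0.2;0 0 0.35 0 0 0 -0.2;0 0 0.2 0 0 0 -0.2;0 0 0 0 0 0 -0.2;0 0 0 0 0 0 -0.2'; python3 go.py 342.3 -262.9 197 38.0
```

```text
pos [ 342.5 -261.2  295.3] rot [-180.      0.     38.06] t 12.07 gap 51.5 F [-0.3 -0.5 -0.7]
shift total/100mm [-0.012  0.012  0.983] turn/60 [-0.     0.     0.001]
shift after turn   [-0.012  0.012  0.983]
time: 12.7
tool_pos: [342.8, -263.0, 206.4]
tcp_rot: [179.9, -0.0, 38.0]
ft_force: [0.9, -0.9, 0.7]
finger_gap: 51.1
grip_force: 0.0
pos [ 342.8 -263.   206.4] rot [ 1.7994e+02 -1.0000e-02  3.8040e+01] t 12.7 gap 51.1 F [ 0.9 -0.9  0.7]
shift total/100mm [-0.003 -0.003  0.094] turn/60 [ 0.001 -0.     0.001]
shift after turn   [-0.003 -0.003  0.094]
```

```bash
python3 -m jog '0 0 0.09 0 0 0 -0.2;0 0 0 0 0 0 0;0 0 0 0 0 0 0.2;0 0 0 0 0 0 0.4;0 0 0 0 0 0 0.7' 25
python3 -m jog '0 0 0 0 0 0 0.7;0 0 0 0 0 0 0.7'; python3 - <<'E'
from h import *
s=snapshot("wrist");crop(s,170,140,180,140,4,"pics/w6.png")
E
```

```text
time: 13.32
tool_pos: [342.5, -262.7, 196.7]
tcp_rot: [180.0, -0.0, 38.0]
ft_force: [-0.5, 0.2, 3.1]
finger_gap: 20.1
grip_force: 24.4
time: 13.58
tool_pos: [342.5, -262.7, 196.7]
tcp_rot: [180.0, -0.0, 38.0]
ft_force: [-1.0, 1.4, 4.8]
finger_gap: 19.6
grip_force: 24.5
```

View pics/w6.png

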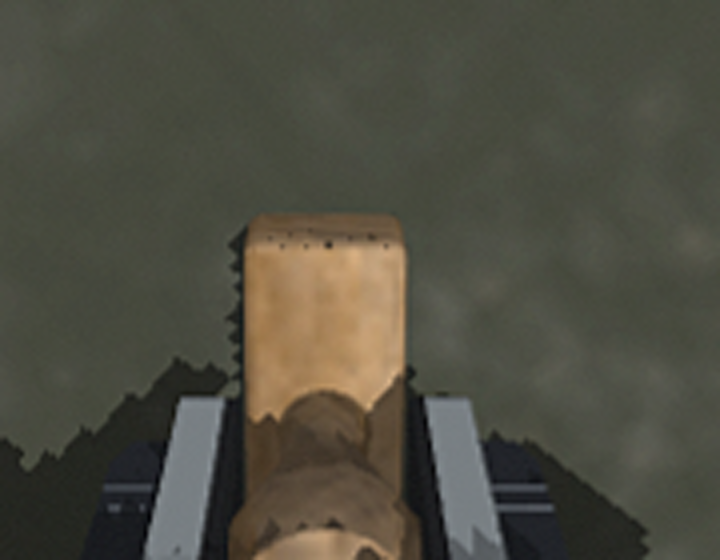

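The stamp is gripped and square in the fingers: foot x 245–405, fingers symmetric. I lift, turn and travel.

```bash
python3 -m jog '0 0 -0.1 0 0 0 0.7;0 0 -0.3 0 0 0 0.7;0 0 -0.2 0 0 0 0.7;0 0 0 0 0 -0.097 0.7;0 0 0 0 0 -0.097 0.7'
python3 -m jog '0 0 0 0 0 0 0.7;0 0 0 0 0 0 0.7'; python3 go.py 422.0 -312.5 215 49.65
```

```text
time: 14.25
tool_pos: [342.5, -262.7, 257.2]
tcp_rot: [179.9, 0.0, 49.9]
ft_force: [0.5, -0.5, -0.1]
finger_gap: 19.7
grip_force: 24.5
time: 14.5
tool_pos: [342.4, -262.5, 256.5]
tcp_rot: [-180.0, -0.0, 49.5]
ft_force: [0.9, -0.9, -0.7]
finger_gap: 19.7
grip_force: 24.5
pos [ 342.4 -262.5  256.5] rot [-180.     -0.     49.55] t 14.5 gap 19.7 F [ 0.9 -0.9 -0.7]
shift total/100mm [0.137 0.93  0.415] turn/60 [-0.    -0.    -0.002]
shift after turn   [0.135 0.93  0.415]
```

```bash
python3 -m jog '0.07 0.47 0 0 0 0 0.7;0.067 0.46 0 0 0 -0.002 0.7;0 0 0.2 0 0 0 0.7;0 0 0.2 0 0 0 0.7;0 0 0 0 0 0 0.7'
python3 -m jog '0 0 0 0 0 0 0.7;0 0 0 0 0 0 0.7;0 0 0 0 0 0 0.7'; python3 go.py 422.0 -312.4 207 49.65
python3 - <<'E'
from h import *
s=snapshot("wrist");crop(s,170,130,180,140,4,"pics/w7.png")
E
```

```text
time: 15.12
tool_pos: [421.3, -311.6, 214.4]
tcp_rot: [-179.7, -0.0, 49.7]
ft_force: [-0.1, 0.1, -1.4]
finger_gap: 19.4
grip_force: 24.7
time: 15.5
tool_pos: [422.4, -312.6, 217.4]
tcp_rot: [179.9, 0.0, 49.8]
ft_force: [-0.7, 0.4, -1.9]
finger_gap: 19.9
grip_force: 24.7
pos [ 422.4 -312.6  217.4] rot [179.91   0.    49.78] t 15.5 gap 19.9 F [-0.7  0.4 -1.9]
shift total/100mm [-0.001 -0.005  0.104] turn/60 [0.002 0.    0.002]
shift after turn   [-0.001 -0.005  0.104]
```

View pics/w7.png

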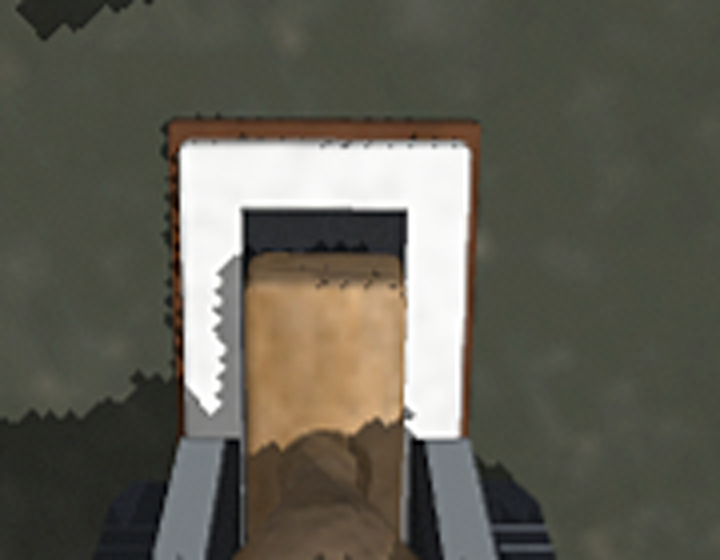

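The foot (246–404) sits inside the mark (242–407), aligned. I lower it.

```bash
python3 -m jog '0 0 0.05 0 0 0 0.7;0 0 0.04 0 0 0 0.7;0 0 0 0 0 0 0.7;0 0 0 0 0 0 0.7'
python3 -m jog '0 0 0.008 0 0 0 0.7;0 0 0 0 0 0 0.7;0 0 0 0 0 0 0.7'
python3 -m jog '0 0 0.006 0 0 0 0.7;0 0 0 0 0 0 0.7;0 0 0 0 0 0 0.7'
```

```text
time: 16.05
tool_pos: [422.1, -312.3, 207.2]
tcp_rot: [-180.0, -0.0, 49.8]
ft_force: [0.5, 0.5, -1.3]
finger_gap: 19.6
grip_force: 24.7
time: 16.42
tool_pos: [422.2, -312.4, 206.8]
tcp_rot: [180.0, 0.0, 49.8]
ft_force: [-1.1, 0.8, 3.4]
finger_gap: 19.9
grip_force: 24.9
time: 16.8
tool_pos: [422.3, -312.5, 206.7]
tcp_rot: [180.0, 0.0, 49.8]
ft_force: [-2.2, 2.8, 9.3]
finger_gap: 19.8
grip_force: 25.3
```

```bash
python3 -m jog '0 0 -0.006 0 0 0 0.7;0 0 0 0 0 0 0.45;0 0 0 0 0 0 0.3;0 0 0 0 0 0 0.1;0 0 0 0 0 0 0'
python3 -m jog '0 0 0 0 0 0 -0.1;0 0 -0.1 0 0 0 -0.2;0 0 -0.4 0 0 0 -0.4;0 0 -0.5 0 0 0 -0.4;0 0 -0.3 0 0 0 -0.4'
python3 -m jog '0 0 0 0 0 0 -0.4;0 0 0 0 0 0 -0.4'
python3 go.py 469.6 -236.6 345 68.8
python3 - <<'E'
from h import *
s=snapshot("wrist");cv2.imwrite("pics/w8.png",cv2.resize(s["img"][:,:,::-1],(800,600),interpolation=cv2.INTER_CUBIC))
E
```

```text
time: 17.42
tool_pos: [422.1, -312.3, 206.5]
tcp_rot: [-180.0, -0.0, 49.8]
ft_force: [-0.3, -0.6, 0.3]
finger_gap: 42.5
grip_force: 0.0
time: 18.05
tool_pos: [422.6, -312.7, 340.4]
tcp_rot: [179.8, 0.0, 49.8]
ft_force: [0.2, 0.4, -0.4]
finger_gap: 60.3
grip_force: 0.0
time: 18.3
tool_pos: [422.0, -312.2, 336.3]
tcp_rot: [-180.0, -0.0, 49.8]
ft_force: [-0.3, -0.3, -0.2]
finger_gap: 59.8
grip_force: 0.0
pos [ 422.  -312.2  336.3] rot [-179.98   -0.     49.79] t 18.3 gap 59.8 F [-0.3 -0.3 -0.2]
shift total/100mm [ 0.885 -0.124 -0.087] turn/60 [-0.    -0.    -0.317]
shift after turn   [ 0.877  0.171 -0.087]
```

View pics/w8.png

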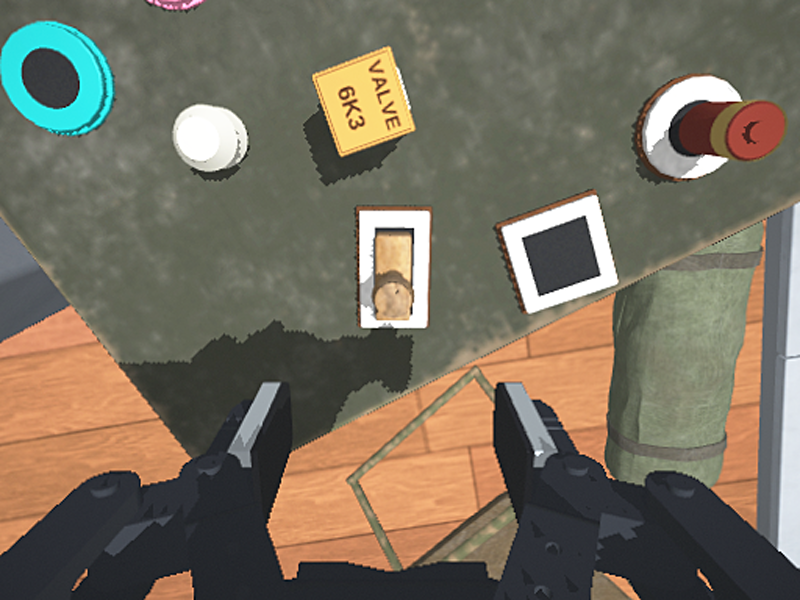

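The stamp stands on its plinth at (393,290) and the cell on its own; the carton's top is at (363,102) and the square mark at (562,257). I measure these.

```bash
python3 m2.py cell 596 -356 60; python3 m2.py carton 470 -237 75;python3 m2.py mark 502 -368 10
python3 -m jog '0.3 -0.04 0 0 0 0 -0.4;0.3 -0.04 0 0 0 0 -0.4;0.28 -0.04 0 0 0 -0.1 -0.4;0 0 0 0 0 -0.11 -0.4;0 0 0 0 0 -0.107 -0.4'
python3 -m jog '0 0 0 0 0 0 -0.4;0 0 0 0 0 0 -0.4;0 0 0 0 0 0 -0.4'
python3 m2.py cell 596 -356 60; python3 m2.py carton 470 -237 75;python3 m2.py mark 502 -368 10
python3 go.py 469.6 -236.6 205 68.8
```

```text
cell {'cen': array([ 594.3, -356.8]), 'rect': array([ 594. , -356.8]), 'wh': array([23.2, 23.8]), 'shortaxis_yaw': -90.0, 'circ_d': np.float64(22.8)} [ 421.7 -312.   335.1]
carton {'cen': array([ 469.5, -236.4]), 'rect': array([ 469.8, -236.4]), 'wh': array([33.8, 33.9]), 'shortaxis_yaw': -21.4, 'circ_d': np.float64(35.6)} [ 421.7 -312.   335. ]
mark {'cen': array([ 501.6, -368.1]), 'rect': array([ 501.6, -368.1]), 'wh': array([36.6, 36.7]), 'shortaxis_yaw': -20.0, 'circ_d': np.float64(41.0)} [ 421.8 -312.   335.1]
time: 19.12
tool_pos: [469.8, -236.8, 335.6]
tcp_rot: [-179.9, -0.0, 69.1]
ft_force: [0.5, -0.3, 0.9]
finger_gap: 59.6
grip_force: 0.0
time: 19.5
tool_pos: [469.7, -237.5, 336.4]
tcp_rot: [-180.0, -0.0, 68.7]
ft_force: [-0.9, 0.5, 0.6]
finger_gap: 59.7
grip_force: 0.0
cell {'cen': array([ 594.7, -355.3]), 'rect': array([ 594.5, -355.2]), 'wh': array([23.2, 23.8]), 'shortaxis_yaw': -90.0, 'circ_d': np.float64(22.7)} [ 469.7 -237.5  336.5]
carton {'cen': array([ 470.6, -233.3]), 'rect': array([ 470.4, -235. ]), 'wh': array([31.3, 33.9]), 'shortaxis_yaw': 68.8, 'circ_d': np.float64(32.7)} [ 469.7 -237.5  336.5]
mark {'cen': array([ 508.4, -378.4]), 'rect': array([ 506.2, -372. ]), 'wh': array([56.5, 87. ]), 'shortaxis_yaw': 14.2, 'circ_d': np.float64(57.2)} [ 469.8 -237.5  336.6]
pos [ 469.8 -237.5  336.6] rot [-180.      0.     68.77] t 19.65 gap 59.5 F [0.3 0.5 0.5]
shift total/100mm [ 0.008 -0.005  1.316] turn/60 [-0.     0.    -0.001]
shift after turn   [ 0.007 -0.005  1.316]
```

```bash
python3 -m jog '0.008 -0.005 0.4 0 0 0 -0.4;0 0 0.4 0 0 0 -0.4;0 0 0.3 0 0 0 -0.4;0 0 0.2 0 0 0 -0.4;0 0 0 0 0 0 -0.4'
python3 -m jog '0 0 0 0 0 0 -0.4;0 0 0 0 0 0 0'
python3 -m jog '0 0 0 0 0 0 0.1;0 0 0 0 0 0 0.2;0 0 0 0 0 0 0.3;0 0 0 0 0 0 0.4;0 0 0 0 0 0 0.4' 20
```

```text
time: 20.27
tool_pos: [468.7, -235.9, 204.8]
tcp_rot: [-179.8, -0.0, 68.8]
ft_force: [0.2, 0.3, 0.2]
finger_gap: 59.5
grip_force: 0.0
time: 20.52
tool_pos: [470.3, -236.9, 208.1]
tcp_rot: [179.9, 0.0, 68.8]
ft_force: [-0.0, -0.1, 0.6]
finger_gap: 43.7
grip_force: 0.0
time: 21.15
tool_pos: [469.9, -236.6, 207.2]
tcp_rot: [179.9, 0.0, 68.8]
ft_force: [-0.9, 0.6, 5.6]
finger_gap: 33.3
grip_force: 20.4
```

```bash
python3 -m jog '0 0 -0.1 0 0 0 0.4;0 0 -0.3 0 0 0 0.4;0 0 -0.4 0 0 0 0.4;0 0 -0.1 0 0 -0.018 0.4;0 0 0 0 0 0 0.4'
python3 -m jog '0 0 0 0 0 0 0.4;0 0 0 0 0 0 0.4'; python3 go.py 501.9 -368.1 230 69.9
```

```text
time: 21.78
tool_pos: [469.8, -236.6, 297.3]
tcp_rot: [179.9, 0.0, 69.9]
ft_force: [0.3, -0.3, -0.1]
finger_gap: 33.7
grip_force: 20.1
time: 22.02
tool_pos: [469.1, -236.1, 295.0]
tcp_rot: [-179.8, -0.0, 69.9]
ft_force: [-0.2, -0.2, -1.0]
finger_gap: 33.7
grip_force: 20.1
pos [ 469.1 -236.1  295. ] rot [-1.7984e+02 -3.0000e-02  6.9890e+01] t 22.02 gap 33.7 F [-0.2 -0.2 -1. ]
shift total/100mm [-1.127  0.763  0.647] turn/60 [-0.003 -0.001 -0.   ]
shift after turn   [-1.127  0.761  0.65 ]
```

```bash
python3 -m jog '-0.28 0.19 0 0 0 0 0.4;-0.28 0.19 0 0 0 0 0.4;-0.28 0.19 0 0 0 0 0.4;-0.28 0.19 0 0 0 0 0.4;0 0 0.3 0 0 0 0.4'
python3 -m jog '0 0 0.33 0 0 0 0.4;0 0 0 0 0 0 0.4;0 0 0 0 0 0 0.4;0 0 0 0 0 0 0.4;0 0 0 0 0 0 0.4'; python3 go.py 501.9 -368.1 218 69.9
python3 - <<'E'
from h import *
s=snapshot("wrist");crop(s,160,120,190,150,4,"pics/w9.png")
E
```

```text
time: 22.65
tool_pos: [503.4, -370.7, 268.2]
tcp_rot: [179.7, 0.1, 69.8]
ft_force: [0.0, 0.6, -0.9]
finger_gap: 33.7
grip_force: 20.2
time: 23.28
tool_pos: [503.0, -368.1, 235.2]
tcp_rot: [179.9, 0.1, 69.9]
ft_force: [-0.3, 0.1, -0.7]
finger_gap: 34.1
grip_force: 20.2
pos [ 503.  -368.1  235.2] rot [1.7987e+02 5.0000e-02 6.9900e+01] t 23.27 gap 34.1 F [-0.3  0.1 -0.7]
shift total/100mm [-0.004 -0.01   0.172] turn/60 [0.002 0.001 0.   ]
shift after turn   [-0.004 -0.01   0.172]
```

View pics/w9.png

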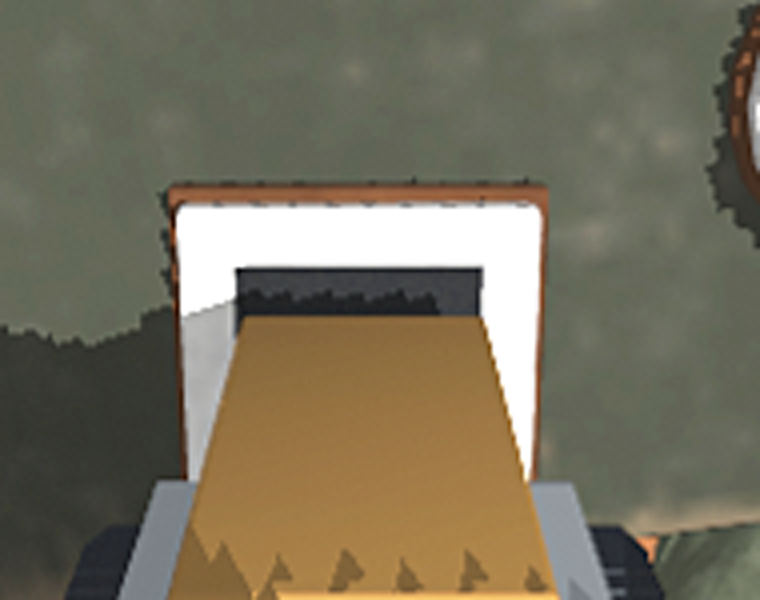

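The carton's bottom edge (243–482) lies over the mark (236–482) and is square, about 0.5 mm right. I correct and lower.

```bash
python3 -m jog '-0.002 -0.007 0.1 0 0 0 0.4;0 0 0.06 0 0 0 0.4;0 0 0 0 0 0 0.4;0 0 0 0 0 0 0.4;0 0 0 0 0 0 0.4'
python3 go.py 501.9 -368.1 217.2 69.9;python3 - <<'E'
from h import *
s=snapshot("wrist");crop(s,180,130,150,120,5,"pics/w10.png")
E
```

```text
time: 23.95
tool_pos: [501.7, -367.6, 217.3]
tcp_rot: [-180.0, -0.0, 69.9]
ft_force: [0.2, 0.3, -0.9]
finger_gap: 33.5
grip_force: 20.2
pos [ 501.7 -367.6  217.3] rot [-1.7997e+02 -1.0000e-02  6.9890e+01] t 23.95 gap 33.5 F [ 0.2  0.3 -0.9]
shift total/100mm [-0.003  0.004  0.001] turn/60 [-0. -0. -0.]
shift after turn   [-0.003  0.004  0.001]
```

View pics/w10.png

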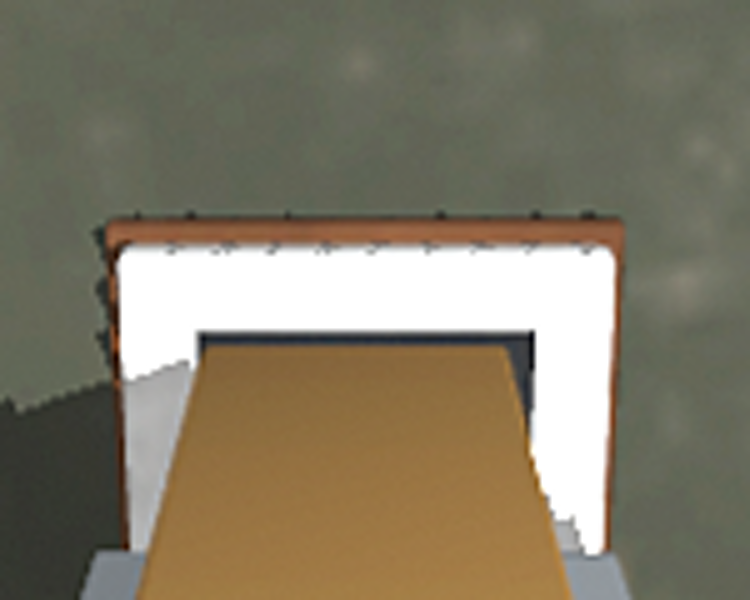

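It is now 1 mm left: carton 205–508, mark 198–534. I nudge +1 mm in tool y and settle it.

```bash
python3 -m jog '0 0.01 -0.005 0 0 0 0.4;0 0 0 0 0 0 0.4;0 0 0 0 0 0 0.4;0 0 0 0 0 0 0.4'
python3 - <<'E'
from h import *
s=snapshot("wrist");crop(s,180,130,150,120,5,"pics/w11.png")
E
```

```text
time: 24.5
tool_pos: [502.7, -368.1, 218.1]
tcp_rot: [180.0, 0.0, 69.9]
ft_force: [0.1, 0.8, -0.6]
finger_gap: 33.8
grip_force: 20.2
```

View pics/w11.png

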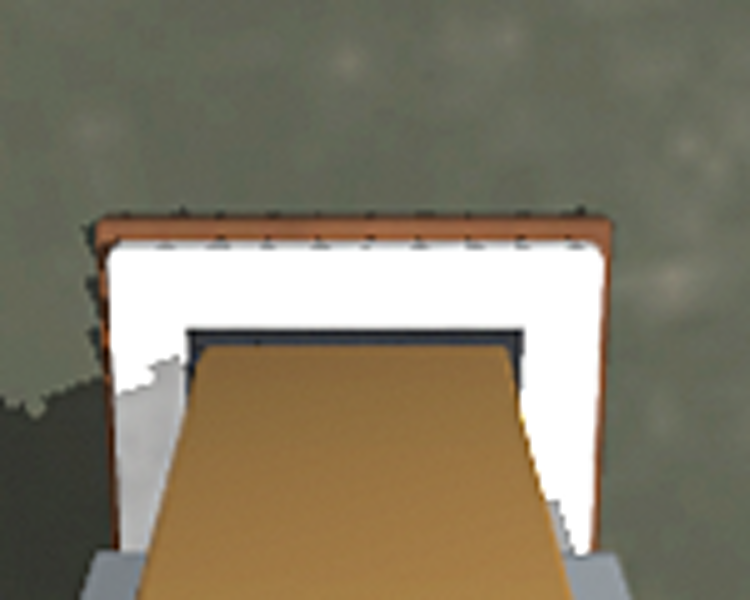

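The carton (205–508, centre 356) is centred on the mark (188–523, centre 355.5) and square. I lower it to contact.

```bash
python3 -m jog '0 0 0.008 0 0 0 0.4;0 0 0 0 0 0 0.4;0 0 0 0 0 0 0.4'; python3 -m jog '0 0 0.006 0 0 0 0.4;0 0 0 0 0 0 0.4;0 0 0 0 0 0 0.4'
```

```text
time: 24.92
tool_pos: [502.7, -368.0, 217.3]
tcp_rot: [-180.0, -0.0, 69.9]
ft_force: [-0.2, -0.5, 0.4]
finger_gap: 34.1
grip_force: 20.2
time: 25.3
tool_pos: [502.7, -368.1, 216.8]
tcp_rot: [180.0, 0.0, 69.9]
ft_force: [0.2, 0.3, -0.1]
finger_gap: 34.1
grip_force: 20.3
```

```bash
python3 -m jog '0 0 0.005 0 0 0 0.4;0 0 0 0 0 0 0.4;0 0 0 0 0 0 0.4'; python3 -m jog '0 0 0.005 0 0 0 0.4;0 0 0 0 0 0 0.4;0 0 0 0 0 0 0.4'
```

```text
time: 25.68
tool_pos: [502.8, -368.1, 216.7]
tcp_rot: [180.0, 0.0, 69.9]
ft_force: [-2.3, 1.4, 5.4]
finger_gap: 33.8
grip_force: 20.8
time: 26.05
tool_pos: [502.8, -368.1, 216.7]
tcp_rot: [180.0, 0.0, 69.9]
ft_force: [-4.1, 2.3, 8.7]
finger_gap: 34.0
grip_force: 21.3
```

```bash
python3 -m jog '0 0 -0.006 0 0 0 0.4;0 0 0 0 0 0 0.15;0 0 0 0 0 0 0;0 0 0 0 0 0 -0.2;0 0 0 0 0 0 -0.25'
python3 -m jog '0 0 0 0 0 0 -0.25;0 0 -0.1 0 0 0 -0.25;0 0 -0.4 0 0 0 -0.25;0 0 -0.5 0 0 0 -0.25;0 0 -0.5 0 0 0 -0.25'
python3 -m jog '-0.3 -0.4 -0.2 0 0 0 -0.25;0 -0.5 0 0 0 0 -0.25;0 0 0 0 0 0 -0.25;0 0 0 0 0 0 -0.25'
python3 m2.py carton 502 -368 85;python3 m2.py cell 596 -356 60
python3 - <<'E'
from h import *
a=snapshot("wrist")["img"];b=snapshot("side")["img"][150:270,160:370];b=cv2.resize(b,None,fx=2.8,fy=2.8)
cv2.imwrite("pics/w12.png",cv2.resize(a,(800,600))[:,:,::-1]);cv2.imwrite("pics/s12.png",b[:,:,::-1])
E
```

```text
time: 26.68
tool_pos: [502.7, -368.0, 216.1]
tcp_rot: [-180.0, -0.0, 69.9]
ft_force: [0.3, 0.4, -0.5]
finger_gap: 53.4
grip_force: 0.0
time: 27.3
tool_pos: [502.5, -367.9, 368.6]
tcp_rot: [180.0, 0.0, 69.9]
ft_force: [0.5, 0.2, 0.5]
finger_gap: 53.3
grip_force: 0.0
time: 27.8
tool_pos: [408.0, -365.4, 387.4]
tcp_rot: [179.9, 0.0, 69.9]
ft_force: [-0.4, -1.0, 1.0]
finger_gap: 53.9
grip_force: 0.0
carton {'cen': array([ 498.7, -372.2]), 'rect': array([ 498.9, -374.2]), 'wh': array([35.4, 50.1]), 'shortaxis_yaw': -23.6, 'circ_d': np.float64(40.5)} [ 408.5 -365.6  387.3]
cell {'cen': array([ 594.1, -357.6]), 'rect': array([ 593.9, -357.6]), 'wh': array([23. , 23.5]), 'shortaxis_yaw': -90.0, 'circ_d': np.float64(22.8)} [ 408.7 -365.6  387.1]
```

View pics/s12.png

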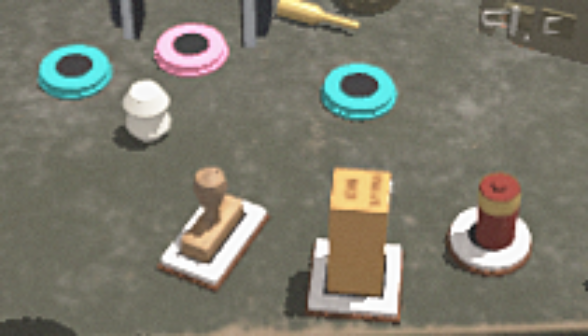

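The side view shows all three exhibits upright on their marks: stamp (211,215), carton (358,235), cell (497,210). The insulator at (148,110) is untouched and the gripper is clear.

```bash
python3 -c "from bench import *;print(hand_in())"
```

```text
the job is handed in; nothing more can be done
None
```

The battery, stamp and carton stand upright on their matching plinths and are let go, the insulator is untouched, and the job was handed in at about 28 s; `hand_in()` returned no verdict, and the cell measured about 1 mm off centre.

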